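# Load the paper-tape roll on its dispenser axle

## Task

Load the tape dispenser: set the paper-tape roll on edge in the cradle between the stand's two uprights and let go of it, then pass the wooden axle from either side through the first upright, the roll's core and the second upright, and push it fully home until its head rests against the upright. The uprights' height has been set by hand, so feel for where the holes are. Let go at the end and leave the glue stick, the cup and the case alone.

Things in the scene. Friction and masses are not known exactly. Their poses are not given: they have to be found in the camera images.
- stand: Grey laminate dispenser base, fixed, 110 (x) x 170 (y) x 18 mm; origin at the centre of its underside on the table, z up; its y axis is the axle's direction. Two white laminate uprights stand on it, 50 mm wide in x, 12 mm thick, at y = -67..-55 and 55..67 mm (110 mm bay between). All rigid and fixed.
- cradle (a point): Where the roll's centre comes to lie: midway between the uprights, 61 mm above the table. The roll rests on two strips along the stand's y on the base (inner edges 20 mm either side of the middle, tops 30 mm above the table), anywhere along the middle of the bay.
- foot_left (a point): Foot of the upright on the stand's +y side, at mid-thickness, on the base's top 18 mm above the table. Each upright has one plain round 13.5 mm hole in its middle (stand x = 0), its centre 22 mm below the upright's flat level top edge. Both holes are level with each other, but the uprights' height is set by hand and not reported: top edges 78 to 94 mm, hole centres 56 to 72 mm above the table.
- foot_right (a point): The same for the upright on the stand's -y side.
- roll: Roll of paper tape, rigid, 76 mm outside diameter, 40 mm wide, open core 38 mm across, about 150 g; origin at its centre, its own y is its (level) axis. It starts on edge in a fixed wooden rest (90 x 90 mm, 18 mm high, with a cradle like the stand's), centre 61 mm above the table.
- axle: Wooden axle, about 35 g: shaft 12 mm across, 180 mm long, last 8 mm tapering to 8 mm; head 26 mm across, 14 mm long. Origin on the axis where shaft meets head; own y points into the head. Starts level, axis 40 mm above the table, on a fixed rest: two blocks 36 wide, 12 thick, 40 mm high at 50 and 150 mm along the shaft from the head, on an 8 mm plate; free to grasp between head and first block.
- axle_tip (a point): Centre of the axle's tapered end, 180 mm from the axle's origin along its -y.
- glue: Bystander: upright glue stick, 28 mm diameter, 97 mm tall, origin at the centre of its underside.
- cup: Bystander: white cup, 72 mm across, 85 mm tall, origin at the centre of its underside.
- case: Bystander: grey plastic pencil case, 60 x 110 x 30 mm, origin at the centre of its underside.
Not all that is in view belongs to the job. What is shaped like the roll but green or pink is not meant. There is more than one size of the axle; the one meant has the size given above.

How it is judged:
On the way:
1. the roll rests in the stand's cradle, let go (x of roll in the frame of stand between -0.006 and 0.006 m and y of roll in the frame of stand between -0.034 and 0.034 m and height (world z) of roll below 0.068 m and angle between the y axis of roll and the y axis of stand, either way round below 0.2 rad and contact force between the fingers and roll below 0.1 N), for 0.2 s.
At the end, for the whole second after the job is handed in: The axle lies level through both uprights and the roll's core (within 0.06 rad of the stand's y, head end within 5 mm in x), head within 4 mm of the upright on its side, tip out beyond the other; roll upright in the bay, centre 55 to 75 mm high, |x| < 16, |y| < 36 mm; both at rest (((y of axle in the frame of stand between 0.06 and 0.071 m and y of axle_tip in the frame of stand below -0.1 m) or (y of axle in the frame of stand between -0.071 and -0.06 m and y of axle_tip in the frame of stand above 0.1 m)) and x of axle in the frame of stand between -0.005 and 0.005 m and height (world z) of axle between 0.05 and 0.078 m and angle between the y axis of axle and the y axis of stand, either way round below 0.06 rad and x of roll in the frame of stand between -0.016 and 0.016 m and y of roll in the frame of stand between -0.036 and 0.036 m and height (world z) of roll between 0.055 and 0.075 m and linear speed of each of axle, roll below 0.02 m/s); the robot touches nothing.
It fails at once if glue stick, cup or case moved by more than 30 mm (distance of any of glue, cup, case from where it was at the start of the episode above 0.03 m).
It also fails if it takes over 69 s, if anything falls off the work surface, if the arm or the gripper's body presses on something with over 40 N, if the wrist force passes 120 N, or if a joint passes its speed limit or range.

## Robot

A 6-joint arm with a two-finger parallel gripper is mounted at the origin on the work surface. World frame = base frame: x ahead of the robot, y to its left, z up, the work surface at z = 0. Lengths are in m, angles in rad, forces in N, time in s.
With the tool pointing down it reaches from about 0.35 to 0.775 m from the base axis. Payload 7.3 kg.
Tool frame: the origin (TCP) lies on the centre line of the jaws, within the pads' length; the fingertips stand 11 mm ahead of it and the grasp point (between the pads) lies 8 mm behind it; z points along the fingers, y is the direction in which the jaws open and shut (so a half turn about z gives the same grasp; the last joint's range is limited). The gripper opens to 92 mm and grips with 3 to 60 N. Pads are 19 mm wide; open, the fingers measure 130 mm over their backs; the gripper's body (75 mm by 190 mm) begins 47 mm behind the grasp point.
Start: joints at [0.955, 0.342, 1.524, -0, 1.275, -0.146], TCP at [0.238, 0.468, 0.238] pointing down, gripper open.
Joint ranges: [-2.53, 2.53], [-0.77, 2.02], [0.04, 2.7], [-1, 4.14], [0.28, 2.66], [-3.11, 3.11]. Speed limits (rad/s): [2.57, 2.57, 3.14, 3.14, 3.14, 3.14].

## Interface

Orientations are given as [roll, pitch, yaw] about the fixed x, y, z axes, in that order (R = Rz(yaw) Ry(pitch) Rx(roll)).
In Python, from cell import robot gives the robot as it stands.
- The arm moves only by the tool jog_arm, never from a script. Its argument "deltas" is one flat list of numbers, 6 for each row, row after row: the shift along the world's x, y, z in units of 0.1 m (1.0 is 0.1 m), then the turn, a rotation vector about the world's x, y, z in units of 90 degrees (1.0 is 90 degrees). A call has 1 to 5 rows; each row is the pose to reach, as a shift and turn from the pose commanded when the call began; what a row does not reach only later rows make up. A row lasts 1/12 s, in which the tool goes at most 41.7 mm and 7.16 degrees, less where a joint would pass 70% of its speed; a pose out of reach is approached as far as the arm can. A call with a number of a shift or a turn outside -1 to 1 is refused whole. A call with a gripper value outside its range is refused whole. "claw" is the opening, from 0 (shut) to 1 (fully open), set as the call begins (left out, the last holds). The fingers move at their own pace and stop on an object; "newtons" is the grip in N (left out, the last holds). Time passes only in rows, so rows that repeat a pose let the fingers close. It gives the time, the measured TCP pose, the force and the opening at its end, in the units of the state.
- robot.observe(): the state, without advancing time (a new reading comes with each control period).
- robot.read_camera(name): name is "scene" or "top" or "wrist"; returns the picture (400x640x3 uint8, red, green, blue); there is no depth.
- robot.camera_params(name): a dict with "fx", "fy", "cx", "cy" (pixels), "R" (3x3) and "t" (3): a world point X has camera coordinates R X + t. Camera axes: x right, y down, z forward; pixel columns grow to the right and rows downward; lengths in m; the calibration is good to about 2 mm. A picture is of the moment at which its call begins: read the wrist's pose just before it. camera_params takes no time and is no camera call; for the wrist camera it gives the pose at the moment of the call.
- robot.hand_in(): hands the job in, once; it reports no verdict.
The state is a dict: "time": time; "qpos": joint angles; "qvel": joint speeds; "joint_efforts": joint torques, N m; "tool_pos": TCP position; "tool_rot": TCP orientation; "contact_force": force on the tool from outside, world axes, zero at the start; "torque": the same for the moment, N m; "opening": finger opening in m.
Only numpy, scipy, OpenCV 4.12 (cv2) and the standard library are available. Lean on these libraries where they do the work, as an engineer would, in place of code of your own. Each camera call takes 0.05 s, during which the arm holds its last target. There are 200 camera calls.

## Working session

There is one attempt and no reset: what is moved stays moved. The work goes in short steps, Python scripts to look and compute and a tool call to move; the robot and the scene stay as the last step left them, time stands still between calls to the robot, and variables do not carry over. Pictures are saved under pics/ and viewed, about 8 in all and at most 12, crops included, and the job is handed in when it is done.

Besides the shell and the picture viewer there is one more tool, called after "Call:" as name(argument=value, ...) on one line, values as JSON. jog_arm: Moves the arm, as the interface text tells. Its arguments: {"type":"object","properties":{"deltas":{"type":"array","items":{"type":"number"}},"claw":{"type":"number"},"newtons":{"type":"number"}},"required":["deltas"]}

```bash
mkdir -p pics; ls; cat > h.py <<'E'
import numpy as np,cv2
from cell import robot
def snap(n,f):
    p=robot.camera_params(n); im=robot.read_camera(n)
    cv2.imwrite('pics/'+f,cv2.cvtColor(im,cv2.COLOR_RGB2BGR)); np.savez('pics/'+f+'.npz',im=im,**{k:np.array(v) for k,v in p.items()}); return im,p
def load(f):
    d=np.load('pics/'+f+'.npz'); return d['im'],{k:d[k] for k in d.files if k!='im'}
def ray(p,u,v,z):
    R=np.array(p['R']);t=np.array(p['t']);c=-R.T@t
    d=R.T@np.array([(u-p['cx'])/p['fx'],(v-p['cy'])/p['fy'],1]); return c+d*(z-c[2])/d[2]
def proj(p,X):
    c=np.array(p['R'])@np.array(X)+np.array(p['t']); return p['fx']*c[0]/c[2]+p['cx'],p['fy']*c[1]/c[2]+p['cy']
E
python3 - <<'E'
from h import *
a,p=snap('top','top0.png'); b,q=snap('scene','scene0.png')
for P in(p,q): print(P['fx'],-np.array(P['R']).T@P['t'],np.array(P['R']).round(2).tolist())
print(robot.observe())
E
```

```text
pics
442.6936642217792 [0.48120185 0.10233631 1.28094408] [[-0.02, -1.0, 0.02], [-0.99, 0.02, -0.1], [0.1, -0.02, -1.0]]
488.9289730179396 [1.16977629 0.87266359 0.89532582] [[-0.8, 0.59, -0.02], [0.39, 0.5, -0.77], [-0.45, -0.63, -0.63]]
{'time': 0.1, 'qpos': array([ 9.55001529e-01,  3.42649861e-01,  1.52489705e+00, -9.92272057e-06,
        1.27537706e+00, -1.45987394e-01]), 'qvel': array([-2.23973867e-05, -2.01733967e-03, -2.12552332e-03,  1.26726861e-04,
       -1.24735370e-03,  1.18066227e-03]), 'joint_efforts': array([ 2.32800725e-03, -4.32001448e+01, -2.44695961e+01,  7.20003457e-02,
        5.26531076e-02, -8.00424687e-05]), 'tool_pos': array([0.23745894, 0.46785799, 0.23712462]), 'tool_rot': array([-3.14027412e+00, -1.84277414e-04,  2.67178802e+00]), 'contact_force': array([ 0.32596971,  0.08913268, -0.04335068]), 'torque': array([ 0.00824022,  0.0097415 , -0.01735238]), 'opening': 0.09195948046955345}
```

View pics/top0.png

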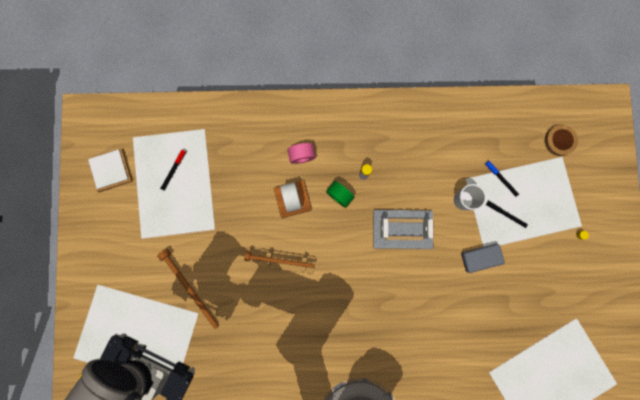

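View pics/scene0.png

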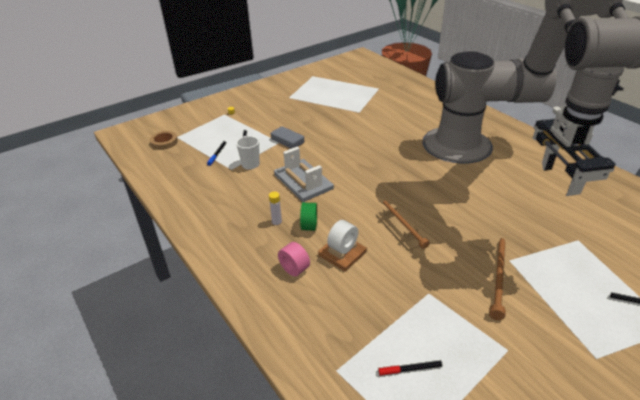

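Top view: the white roll is in its rest at about (291,197). The pink (301,153) and green (341,193) rolls are not meant. The stand is at (403,229). There are two axle candidates, A from (163,255) to (215,325) and B from (245,255) to (315,265), so I'll measure both.

```bash
python3 - <<'E'
from h import *
im,p=load('top0.png'); s,q=load('scene0.png')
for n,(a,b) in dict(A=((163,255),(215,325)),B=((246,254),(315,265))).items():
    X=ray(p,*a,.04);Y=ray(p,*b,.04);print(n,X,Y,np.linalg.norm(X-Y))
print('stand',ray(p,403,229,.018),'roll',ray(p,291,197,.09))
c1=cv2.resize(im[180:335,150:440],None,fx=2.7,fy=2.7,interpolation=cv2.INTER_CUBIC)[:,:783]
c2=cv2.resize(s[195:320,370:520],None,fx=1.45,fy=1.45,interpolation=cv2.INTER_CUBIC)
o=np.zeros((600,800,3),np.uint8);o[:c1.shape[0],:783]=c1;o[419:419+c2.shape[0],:c2.shape[1]]=c2[:181]
c3=cv2.resize(s[140:270,260:370],None,fx=1.38,fy=1.38,interpolation=cv2.INTER_CUBIC)[:180];o[419:419+c3.shape[0],300:300+c3.shape[1]]=c3
cv2.imwrite('pics/c1.png',o[...,::-1])
E
```

```text
A [0.47395296 0.53159483 0.04      ] [0.28027862 0.38821415 0.04      ] 0.24097254180540498
B [0.47106564 0.30244988 0.04      ] [0.43597393 0.11151841 0.04      ] 0.19412947426090038
stand [ 0.53094819 -0.1421267   0.018     ] roll [0.62175701 0.17199729 0.09      ]
```

View pics/c1.png

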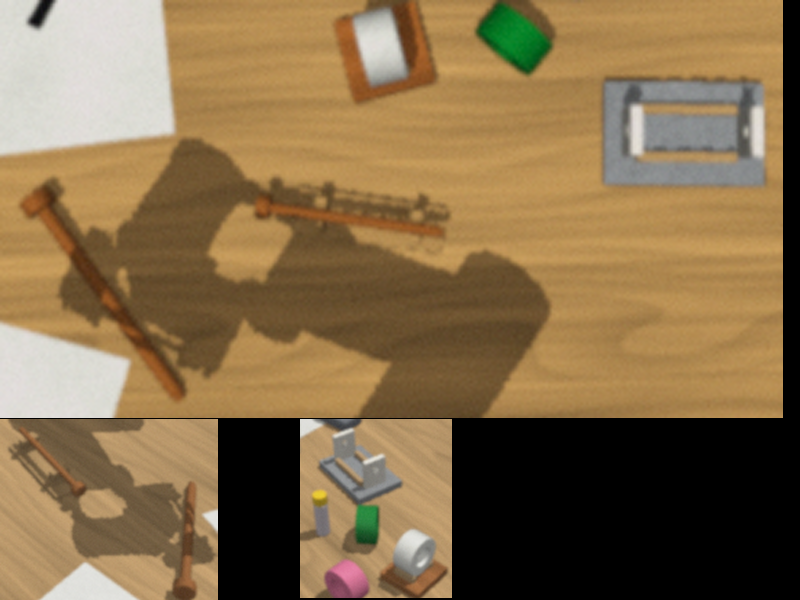

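The crop settles it. A is about 241 mm long and too big. B is 194 mm, matching 180 + 14, with its head at +y, so B is the axle meant. The white roll in the wooden rest at (291,197) is the roll. Next I'll measure the roll, rest and stand outlines.

```bash
python3 - <<'E'
from h import *
im,p=load('top0.png'); hsv=cv2.cvtColor(im,cv2.COLOR_RGB2HSV)
def blob(m,box,z,n):
    x0,y0,x1,y1=box; k=np.zeros(m.shape,np.uint8);k[y0:y1,x0:x1]=m[y0:y1,x0:x1]
    c=max(cv2.findContours(k*1,cv2.RETR_EXTERNAL,cv2.CHAIN_APPROX_NONE)[0],key=cv2.contourArea)
    pts=np.array([ray(p,*q,z)[:2] for q in c[:,0]],np.float32)*1000
    r=cv2.minAreaRect(pts);print(n,np.round(r[0],1),np.round(r[1],1),'ang',round(r[2],1))
w=((hsv[...,1]<50)&(hsv[...,2]>130)).astype(np.uint8)
blob(w,(270,175,312,218),.085,'roll')
st=((hsv[...,1]<60)).astype(np.uint8)
blob(st,(365,200,440,255),.018,'stand')
for b,n in(((370,210,392,245),'upL'),((420,210,440,245),'upR')): blob(((hsv[...,1]<40)&(hsv[...,2]>165)).astype(np.uint8),b,.086,n)
br=((hsv[...,0]<13)&(hsv[...,1]>120)).astype(np.uint8)
blob(br,(270,175,315,222),.018,'rest')
blob(br,(240,245,320,270),.04,'axle')
E
```

```text
roll [623.4 174.2] [71.7 40.1] ang 12.9
stand [ 531.2 -142.5] [168.1 108.7] ang 88.6
upL [532.1 -81.6] [13.6 48.8] ang 87.8
upR [ 528.  -202.4] [10.9 51.5] ang 87.2
rest [618.5 147. ] [12.   4.8] ang 54.9
axle [470.8 291.4] [0. 0.] ang 0.0
```

Call:
jog_arm(deltas=[0.32,-0.245,-0.03,0,0,0.074,0.64,-0.49,-0.06,0,0,0.148,0.965,-0.735,-0.09,0,0,0.22], claw=0.9)

```text
time: 0.35
tool_pos: [0.3276, 0.3994, 0.229]
tool_rot: [-3.141, -0.0, 3.011]
contact_force: [0.8, 0.9, 0.4]
opening: 0.0833
```

Call:
jog_arm(deltas=[0.32,-0.245,-0.03,0,0,0.074,0.64,-0.49,-0.06,0,0,0.148,0.965,-0.735,-0.09,0,0,0.22])

```text
time: 0.6
tool_pos: [0.4198, 0.3291, 0.2205]
tool_rot: [-3.142, -0.001, -2.937]
contact_force: [-0.0, 0.5, -0.0]
opening: 0.0829
```

Call:
jog_arm(deltas=[0.32,-0.245,-0.03,0,0,0,0.64,-0.49,-0.06,0,0,0,0.965,-0.735,-0.09,0,0,0])

```text
time: 0.85
tool_pos: [0.5165, 0.2554, 0.2114]
tool_rot: [3.142, -0.001, -2.943]
contact_force: [0.5, 1.0, -0.2]
opening: 0.0826
```

Call:
jog_arm(deltas=[0.32,-0.245,-0.03,0,0,0,0.64,-0.49,-0.06,0,0,0,0.965,-0.735,-0.09,0,0,0,0.965,-0.735,-0.09,0,0,0])

```text
time: 1.18
tool_pos: [0.6163, 0.1779, 0.2007]
tool_rot: [-3.139, -0.0, -2.948]
contact_force: [-1.0, -0.8, -0.1]
opening: 0.0826
```

```bash
python3 - <<'E'
from h import *
s=robot.observe();print(s['time'],s['tool_pos'],s['tool_rot'],s['opening'],s['contact_force'])
im,p=snap('wrist','w1.png');print(p['fx'],-np.array(p['R']).T@p['t'])
print([proj(p,[.623,.174,z]) for z in(.061,.099)])
E
```

```text
1.1833 [0.61627002 0.17786104 0.20067945] [-3.13933989e+00 -1.03275046e-04 -2.94836378e+00] 0.08257813800774227 [-1.03197014 -0.80362685 -0.10733893]
309.14756654547045 [0.53483497 0.16235156 0.34698899]
[(np.float64(318.5879772617667), np.float64(194.25808129017048)), (np.float64(317.80940142258146), np.float64(207.48666389200008))]
```

View pics/w1.png

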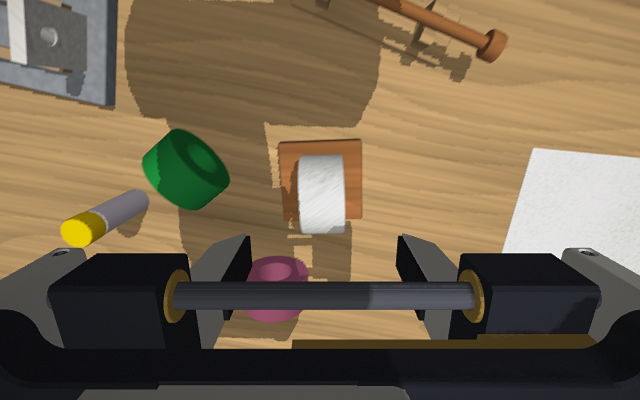

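The wrist view shows the white roll at (322,195), within about 3 px of where I predicted it, and the jaws line up with it. Descending.

Call:
jog_arm(deltas=[0,0.02,-0.35,0,0,0,0,0.02,-0.7,0,0,0,0,0.02,-1.0,0,0,0])

```text
time: 1.48
tool_pos: [0.6105, 0.1862, 0.1012]
tool_rot: [3.141, -0.001, -2.942]
contact_force: [-0.3, 0.6, -0.3]
opening: 0.0828
```

Call:
jog_arm(deltas=[0,0,-0.12,0,0,0,0,0,-0.23,0,0,0,0,0,-0.23,0,0,0])

```text
time: 1.73
tool_pos: [0.6108, 0.1858, 0.0784]
tool_rot: [3.141, -0.003, -2.942]
contact_force: [-0.1, -0.2, 0.6]
opening: 0.0827
```

Call:
jog_arm(deltas=[0,0,0,0,0,0,0,0,0,0,0,0,0,0,0,0,0,0,0,0,0,0,0,0,0,0,0,0,0,0], claw=0.25, newtons=15)

```text
time: 2.15
tool_pos: [0.6125, 0.1852, 0.081]
tool_rot: [-3.141, 0.002, -2.943]
contact_force: [-0.5, -0.8, 1.3]
opening: 0.054
```

Call:
jog_arm(deltas=[0,0,0,0,0,0,0,0,0,0,0,0])

```text
time: 2.32
tool_pos: [0.6121, 0.1854, 0.0803]
tool_rot: [3.141, 0.001, -2.943]
contact_force: [-1.0, 1.3, 0.7]
opening: 0.0416
```

Call:
jog_arm(deltas=[0,0,0,0,0,0,0.08,0.02,-0.02,0,0,0,0.08,0.02,-0.02,0,0,0,0.08,0.02,-0.02,0,0,0], claw=0.6)

```text
time: 2.65
tool_pos: [0.6198, 0.1875, 0.0775]
tool_rot: [3.141, -0.0, -2.943]
contact_force: [-0.0, -0.7, 0.4]
opening: 0.0549
```

Call:
jog_arm(deltas=[0,0,0,0,0,0,0,0,0,0,0,0,0,0,0,0,0,0,0,0,0,0,0,0,0,0,0,0,0,0], claw=0.25, newtons=20)

```text
time: 3.07
tool_pos: [0.6197, 0.1876, 0.0779]
tool_rot: [3.141, -0.0, -2.943]
contact_force: [-0.9, -0.3, 0.7]
opening: 0.0413
```

Call:
jog_arm(deltas=[0,0,0.3,0,0,0,0,0,0.6,0,0,0,0,0,0.9,0,0,0,0,0,0.9,0,0,0])

```text
time: 3.4
tool_pos: [0.6227, 0.1881, 0.1746]
tool_rot: [-3.142, 0.011, -2.943]
contact_force: [0.8, 0.4, -0.2]
opening: 0.0414
```

```bash
python3 - <<'E'
from h import *
s=robot.observe();print(s['time'],s['tool_pos'],s['tool_rot'],s['opening'],s['contact_force'],s['qpos'])
E
```

```text
3.4 [0.62270027 0.1880743  0.17457932] [-3.14152164  0.01091263 -2.9425802 ] 0.04135408339671355 [ 0.84022757  0.3843615  -0.18038342] [ 1.75507165e-01  6.16509517e-01  1.24760364e+00  1.94414687e-04
  1.26656822e+00 -1.59435846e+00]
```

Call:
jog_arm(deltas=[-0.08,-0.28,0,0,0,-0.02,-0.15,-0.55,0,0,0,-0.037,-0.225,-0.825,0,0,0,-0.037])

```text
time: 3.65
tool_pos: [0.5964, 0.1045, 0.167]
tool_rot: [3.141, -0.001, -3.001]
contact_force: [-0.5, -1.1, -1.1]
opening: 0.0413
```

Call:
jog_arm(deltas=[-0.08,-0.28,0,0,0,-0.02,-0.15,-0.55,0,0,0,-0.037,-0.225,-0.825,0,0,0,-0.037])

```text
time: 3.9
tool_pos: [0.5739, 0.0214, 0.1671]
tool_rot: [3.141, -0.001, -3.06]
contact_force: [-0.1, -0.5, -1.2]
opening: 0.0413
```

Call:
jog_arm(deltas=[-0.08,-0.28,0,0,0,-0.02,-0.15,-0.55,0,0,0,-0.037,-0.225,-0.825,0,0,0,-0.037])

```text
time: 4.15
tool_pos: [0.5514, -0.0611, 0.1672]
tool_rot: [3.141, -0.001, -3.118]
contact_force: [0.4, 0.8, -2.0]
opening: 0.041
```

Call:
jog_arm(deltas=[-0.08,-0.28,0,0,0,-0.02,-0.15,-0.55,0,0,0,-0.035,-0.225,-0.825,0,0,0,-0.035,-0.225,-0.825,0,0,0,-0.035])

```text
time: 4.48
tool_pos: [0.5284, -0.1468, 0.1672]
tool_rot: [-3.14, -0.001, 3.107]
contact_force: [0.1, 0.1, -0.8]
opening: 0.0413
```

```bash
python3 - <<'E'
from h import *
s=robot.observe();print(s['time'],s['tool_pos'],s['tool_rot'],s['opening'],s['contact_force'])
im,p=snap('wrist','w2.png')
for z in(.078,.094):print(z,[np.round(proj(p,[.5305+a,-.142+b,z])) for a,b in((-.025,-.061),(.025,-.061),(-.025,.061),(.025,.061))])
E
```

```text
4.4833 [ 0.528419   -0.14678861  0.16715331] [-3.14015516e+00 -1.28019071e-03  3.10741646e+00] 0.04125336726005288 [ 0.06757531  0.06801605 -0.79937477]
0.078 [array([251., 181.]), array([258., 239.]), array([407., 176.]), array([404., 234.])]
0.094 [array([246., 186.]), array([253., 248.]), array([412., 181.]), array([409., 243.])]
```

View pics/w2.png

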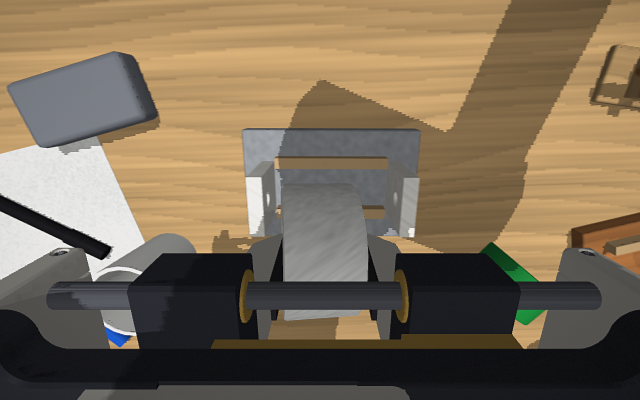

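The stand is where predicted: left upright at about (250,165–237), right at about (415,178–235), offset by roughly 2 mm in y. The roll sits squarely between the pads. Lowering it in two steps.

Call:
jog_arm(deltas=[0,0.03,-0.3,0,0,0,0,0.03,-0.6,0,0,0,0,0.03,-0.6,0,0,0])

```text
time: 4.78
tool_pos: [0.5266, -0.1372, 0.1026]
tool_rot: [3.137, -0.01, 3.112]
contact_force: [-1.6, 0.6, -2.9]
opening: 0.0416
```

Call:
jog_arm(deltas=[0,0,-0.1,0,0,0,0,0,-0.2,0,0,0,0,0,-0.27,0,0,0,0,0,-0.27,0,0,0])

```text
time: 5.12
tool_pos: [0.5296, -0.1392, 0.08]
tool_rot: [3.141, -0.001, 3.111]
contact_force: [0.6, -0.6, -1.5]
opening: 0.0412
```

Call:
jog_arm(deltas=[0,0,-0.025,0,0,0,0,0,-0.035,0,0,0,0,0,-0.035,0,0,0])

```text
time: 5.37
tool_pos: [0.5304, -0.1397, 0.0787]
tool_rot: [-3.141, 0.002, 3.111]
contact_force: [-1.0, 0.3, 3.0]
opening: 0.0413
```

Call:
jog_arm(deltas=[0,0,0,0,0,0,0,0,0,0,0,0,0,0,0,0,0,0,0,0,0,0,0,0], claw=0.6)

```text
time: 5.7
tool_pos: [0.5301, -0.1397, 0.0776]
tool_rot: [-3.141, 0.001, 3.111]
contact_force: [0.3, -0.3, -0.1]
opening: 0.0549
```

Call:
jog_arm(deltas=[0,0,0.3,0,0,0,0,0,0.6,0,0,0,0,0,0.9,0,0,0,0,0,0.9,0,0,0])

```text
time: 6.03
tool_pos: [0.5328, -0.1407, 0.1733]
tool_rot: [-3.138, 0.01, 3.111]
contact_force: [2.1, -0.2, -0.1]
opening: 0.0553
```

```bash
python3 - <<'E'
from h import *
s=robot.observe();print(s['time'],s['tool_pos'],s['tool_rot'],s['opening'],s['contact_force'],s['qpos'])
im,p=snap('wrist','w3.png')
t,q=snap('top','top3.png')
c=cv2.resize(t[175:275,220:450],None,fx=3.4,fy=3.4,interpolation=cv2.INTER_CUBIC)[:300]
o=np.zeros((600,800,3),np.uint8);o[:300,:782]=c
w=cv2.resize(im[100:300,200:460],None,fx=1.5,fy=1.5);o[300:600,:390]=w
sc,r=snap('scene','s3.png');w=cv2.resize(sc[130:205,265:345],None,fx=4,fy=4,interpolation=cv2.INTER_CUBIC);o[300:600,400:720]=w
cv2.imwrite('pics/c2.png',o[...,::-1])
E
```

```text
6.0333 [ 0.53277797 -0.14068633  0.17325923] [-3.13794014  0.00984126  3.11126531] 0.05533292146106577 [ 2.08151687 -0.23938968 -0.05111539] [-3.97332555e-01  4.42118630e-01  1.55742869e+00  1.34696900e-04
  1.13154886e+00 -1.93784021e+00]
```

View pics/c2.png

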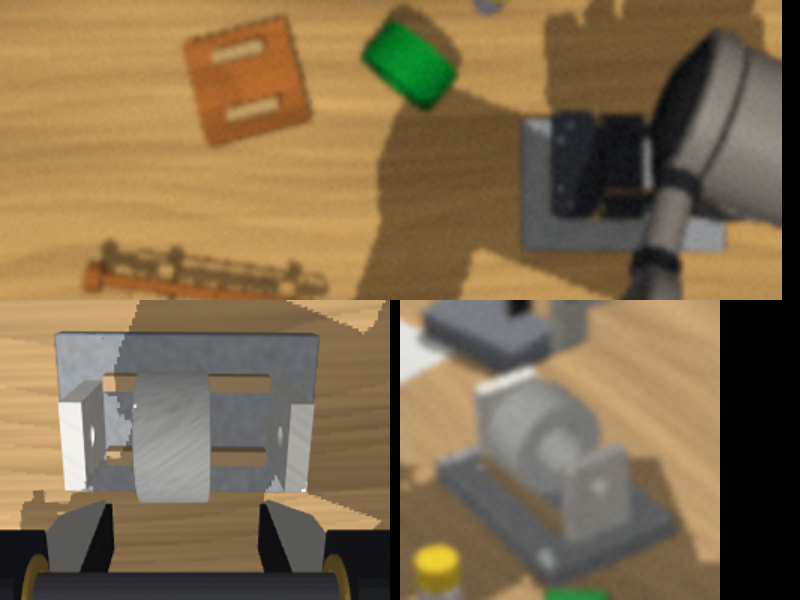

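The roll rests in the cradle, upright between the uprights, and I've let go of it. Now I'll close the fingers and feel the top of the +y upright.

Call:
jog_arm(deltas=[0,0.3,0,0,0,0,0,0.61,0,0,0,0,0,0.61,-0.25,0,0,0,0,0.61,-0.45,0,0,0,0,0.61,-0.45,0,0,0], claw=0)

```text
time: 6.6
tool_pos: [0.5267, -0.0771, 0.1175]
tool_rot: [3.139, -0.009, 3.112]
contact_force: [-0.9, 0.7, -0.7]
opening: 0.0264
```

Call:
jog_arm(deltas=[0,0,0,0,0,0,0,0,-0.05,0,0,0,0,0,-0.1,0,0,0,0,0,-0.13,0,0,0,0,0,-0.13,0,0,0])

```text
time: 7.02
tool_pos: [0.5297, -0.0787, 0.109]
tool_rot: [3.141, -0.0, 3.111]
contact_force: [0.2, -0.3, 0.0]
opening: 0.0006
```

Call:
jog_arm(deltas=[0,0,-0.02,0,0,0,0,0,-0.03,0,0,0,0,0,-0.04,0,0,0,0,0,-0.05,0,0,0])

```text
time: 7.35
tool_pos: [0.53, -0.0786, 0.1044]
tool_rot: [-3.142, 0.0, 3.111]
contact_force: [0.4, 1.0, 0.5]
opening: 0.0005
```

Call:
jog_arm(deltas=[0,0,-0.01,0,0,0,0,0,-0.02,0,0,0,0,0,-0.03,0,0,0,0,0,-0.04,0,0,0])

```text
time: 7.68
tool_pos: [0.5299, -0.0785, 0.1002]
tool_rot: [3.141, -0.0, 3.111]
contact_force: [-0.4, 0.0, -0.7]
opening: 0.0003
```

Call:
jog_arm(deltas=[0,0,-0.01,0,0,0,0,0,-0.02,0,0,0,0,0,-0.03,0,0,0,0,0,-0.04,0,0,0])

```text
time: 8.02
tool_pos: [0.5299, -0.0786, 0.0962]
tool_rot: [3.142, 0.0, 3.111]
contact_force: [0.2, -0.1, -0.2]
opening: 0.0003
```

Call:
jog_arm(deltas=[0,0,-0.01,0,0,0,0,0,-0.02,0,0,0,0,0,-0.03,0,0,0,0,0,-0.03,0,0,0])

```text
time: 8.35
tool_pos: [0.5299, -0.0786, 0.0942]
tool_rot: [-3.142, 0.0, 3.111]
contact_force: [-2.3, 0.6, 7.1]
opening: 0.0002
```

Call:
jog_arm(deltas=[0,0,-0.01,0,0,0,0,0,-0.02,0,0,0,0,0,-0.03,0,0,0,0,0,-0.03,0,0,0])

```text
time: 8.68
tool_pos: [0.53, -0.0786, 0.094]
tool_rot: [-3.141, 0.002, 3.111]
contact_force: [-10.9, 2.7, 31.6]
opening: 0.0007
```

The fingers met the top edge at TCP z 0.094, which puts the top at about 83 mm and the hole centre at about 61 mm. I'll retract and go to the axle.

Call:
jog_arm(deltas=[0,0,0.2,0,0,-0.05,0,0,0.4,0,0,-0.12,0,0,0.6,0,0,-0.2,0,0,0.8,0,0,-0.275], claw=0.5)

```text
time: 9.02
tool_pos: [0.5297, -0.0785, 0.1713]
tool_rot: [3.142, -0.0, 2.673]
contact_force: [-0.0, -0.7, -0.3]
opening: 0.0226
```

Call:
jog_arm(deltas=[-0.055,0.285,0,0,0,-0.068,-0.11,0.57,0,0,0,-0.136,-0.165,0.86,0,0,0,-0.205])

```text
time: 9.27
tool_pos: [0.5132, 0.008, 0.1707]
tool_rot: [3.141, 0.001, 2.35]
contact_force: [0.8, 0.4, -0.8]
opening: 0.0425
```

Call:
jog_arm(deltas=[-0.055,0.285,0,0,0,-0.068,-0.11,0.57,0,0,0,-0.136,-0.165,0.86,0,0,0,-0.205])

```text
time: 9.52
tool_pos: [0.4964, 0.0947, 0.1704]
tool_rot: [3.141, 0.0, 2.03]
contact_force: [0.6, -0.5, -0.0]
opening: 0.0454
```

Call:
jog_arm(deltas=[-0.055,0.285,0,0,0,-0.068,-0.11,0.57,0,0,0,-0.136,-0.165,0.86,0,0,0,-0.205])

```text
time: 9.77
tool_pos: [0.4799, 0.1808, 0.1704]
tool_rot: [3.141, 0.0, 1.708]
contact_force: [0.3, 0.3, -0.8]
opening: 0.0462
```

Call:
jog_arm(deltas=[-0.055,0.285,0,0,0,-0.068,-0.11,0.57,0,0,0,-0.136,-0.165,0.86,0,0,0,-0.205,-0.165,0.86,0,0,0,-0.205,-0.165,0.86,0,0,0,-0.205])

```text
time: 10.18
tool_pos: [0.4633, 0.2665, 0.1702]
tool_rot: [-3.142, 0.0, 1.395]
contact_force: [-0.3, -1.7, 0.3]
opening: 0.0461
```

```bash
python3 - <<'E'
from h import *
s=robot.observe();print(s['time'],s['tool_pos'],s['tool_rot'],s['opening'],s['contact_force'],s['qpos'])
im,p=snap('wrist','w4.png')
print([np.round(proj(p,X)) for X in([.471,.302,.04],[.4685,.2886,.04],[.464,.264,.04],[.436,.1115,.04])])
i3,p3=load('w3.png')
o=np.zeros((600,800,3),np.uint8);o[:250,:400]=im[:,:][::1,::1][:250,120:520]
o[0:400,0:640]=im
o[400:600,:]=cv2.resize(i3[160:235,220:420],None,fx=4,fy=2.667,interpolation=cv2.INTER_CUBIC)[:200,:800]
cv2.imwrite('pics/c4.png',o[...,::-1])
E
```

```text
10.1833 [0.46332697 0.26653877 0.17016542] [-3.14154466e+00  2.64792137e-04  1.39519046e+00] 0.046125680423545125 [-0.26248922 -1.74412758  0.27697199] [ 3.78731881e-01  4.22806762e-01  1.59890514e+00 -2.22055735e-04
  1.12006094e+00  5.54434506e-01]
[array([325., 152.]), array([325., 167.]), array([325., 193.]), array([324., 329.])]
```

View pics/c4.png

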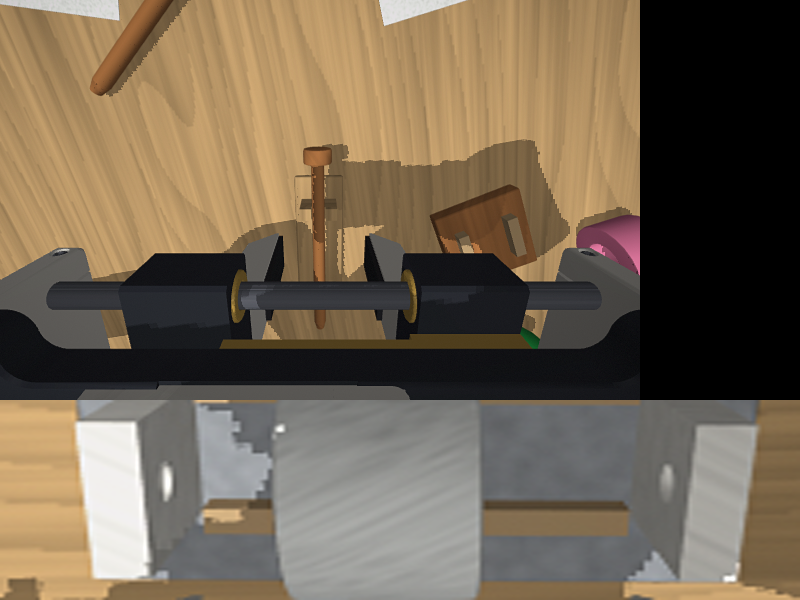

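The wrist view shows the axle's head at (318,148–165) and its tip at (320,327), about 6 px (5 mm) left of the prediction. I'll compute the axle pose, and also the upright tops from the previous wrist picture at z = 0.083.

```bash
python3 - <<'E'
from h import *
im,p=load('w4.png')
hsv=cv2.cvtColor(im,cv2.COLOR_RGB2HSV)
br=((hsv[...,0]<13)&(hsv[...,1]>110))
for r in (155,168,172,185,200,220,240,310,320):
    c=np.where(br[r,290:350])[0]+290
    if len(c): print(r,c.min(),c.max(),ray(p,c.mean(),r,.042)[:2].round(4))
print('org',ray(p,318.5,165,.045),'tip',ray(p,320,327,.04))
i3,p3=load('w3.png')
f=lambda X,Y:ray(p3,220+X/4,160+(Y-400)/2.667,.083)[:2]
L=np.array([f(77,421),f(137,421),f(157,576),f(97,578)]);R=np.array([f(697,425),f(757,423),f(738,580),f(680,580)])
print(L.round(4),R.round(4));l,r=L.mean(0),R.mean(0);d=l-r
print('c',(l+r)/2,'sep',np.linalg.norm(d),'yaw',np.degrees(np.arctan2(-d[0],d[1])))
E
```

```text
172 313 313 [0.4568 0.2865]
org [0.46300214 0.29262348 0.045     ] tip [0.43208738 0.11554301 0.04      ]
[[ 0.5006 -0.2058]
 [ 0.5009 -0.1941]
 [ 0.5502 -0.1949]
 [ 0.5505 -0.2075]] [[ 0.5054 -0.085 ]
 [ 0.5052 -0.0734]
 [ 0.5551 -0.0746]
 [ 0.5547 -0.0866]]
c [ 0.52782608 -0.14023479] sep 0.12077903784088347 yaw 177.82831994697295
```

Call:
jog_arm(deltas=[-0.05,0.015,-0.35,0,0,0,-0.05,0.015,-0.7,0,0,0,-0.05,0.015,-1.0,0,0,0])

```text
time: 10.48
tool_pos: [0.4589, 0.2656, 0.0691]
tool_rot: [3.141, 0.0, 1.391]
contact_force: [0.1, 0.2, -0.2]
opening: 0.0458
```

Call:
jog_arm(deltas=[0,0,-0.2,0,0,0,0,0,-0.38,0,0,0,0,0,-0.38,0,0,0,0,0,-0.38,0,0,0])

```text
time: 10.82
tool_pos: [0.4589, 0.2657, 0.032]
tool_rot: [-3.14, 0.001, 1.391]
contact_force: [-0.8, 0.6, 0.1]
opening: 0.0462
```

Call:
jog_arm(deltas=[0,0,0,0,0,0,0,0,0,0,0,0,0,0,0,0,0,0,0,0,0,0,0,0,0,0,0,0,0,0], claw=0, newtons=40)

```text
time: 11.23
tool_pos: [0.4592, 0.2671, 0.033]
tool_rot: [3.14, -0.001, 1.391]
contact_force: [-0.5, -0.3, 0.0]
opening: 0.0173
```

Call:
jog_arm(deltas=[0,0,0,0,0,0,0,0,0,0,0,0,0,0,0,0,0,0])

```text
time: 11.48
tool_pos: [0.459, 0.2671, 0.0326]
tool_rot: [3.141, -0.0, 1.391]
contact_force: [-0.6, -0.1, 2.1]
opening: 0.0107
```

Call:
jog_arm(deltas=[0,0,0.25,0,0,0,0,0,0.5,0,0,0,0,0,0.8,0,0,0])

```text
time: 11.73
tool_pos: [0.4579, 0.2665, 0.1121]
tool_rot: [-3.139, 0.002, 1.391]
contact_force: [0.5, 0.3, -0.5]
opening: 0.0107
```

Call:
jog_arm(deltas=[0.12,-0.28,0,0,0,0.03,0.25,-0.56,0,0,0,0.06,0.39,-0.84,0,0,0,0.092])

```text
time: 11.98
tool_pos: [0.4981, 0.1824, 0.113]
tool_rot: [3.14, -0.0, 1.54]
contact_force: [0.3, 0.3, -0.6]
opening: 0.0107
```

Call:
jog_arm(deltas=[0.12,-0.28,0,0,0,0,0.25,-0.56,-0.1,0,0,0,0.39,-0.83,-0.3,0,0,0,0.39,-0.83,-0.595,0,0,0,0.39,-0.83,-0.595,0,0,0])

```text
time: 12.4
tool_pos: [0.5343, 0.0981, 0.0484]
tool_rot: [-3.133, 0.001, 1.533]
contact_force: [-2.2, 0.5, -0.6]
opening: 0.0108
```

```bash
python3 - <<'E'
from h import *
s=robot.observe();print(s['time'],s['tool_pos'],s['tool_rot'],s['opening'],s['contact_force'],s['qpos'])
im,p=snap('wrist','w5.png');sc,q=snap('scene','s5.png');tp,r=snap('top','t5.png')
o=np.zeros((600,800,3),np.uint8)
o[:300,:]=cv2.resize(sc[130:257,230:568],(800,300),interpolation=cv2.INTER_CUBIC)
o[300:,:400]=cv2.resize(im[130:330,240:400],(400,300)) if 0 else cv2.resize(im[100:400,120:520],(400,300))
o[300:,400:]=cv2.resize(tp[180:270,320:440],(400,300),interpolation=cv2.INTER_CUBIC)
cv2.imwrite('pics/c5.png',o[...,::-1])
g=s['tool_pos']
d=np.array([np.cos(s['tool_rot'][2]),np.sin(s['tool_rot'][2]),0]);G=g+[0,0,.008]
for n,X in(('tip',G-d*.154),('head',G+d*.026),('hole',[.529+.067*.035,-.141+.067,.061])):print(n,np.round(X,4),np.round(proj(q,X),1),np.round(proj(r,X),1))
E
```

```text
12.4 [0.53425017 0.09813243 0.04836921] [-3.13319995e+00  7.48440391e-04  1.53262234e+00] 0.010781692643962911 [-2.21100888  0.53798949 -0.57285063] [ 4.05875474e-02  5.99750052e-01  1.69126466e+00 -1.13263564e-04
  8.59003523e-01  7.88390218e-02]
tip [ 0.5284 -0.0558  0.0564] [318.8 180.2] [374.6 230.1]
head [0.5352 0.1241 0.0564] [356.6 213.4] [309.6 229.1]
hole [ 0.5313 -0.074   0.061 ] [314.2 176.3] [381.4 228.8]
```

View pics/c5.png

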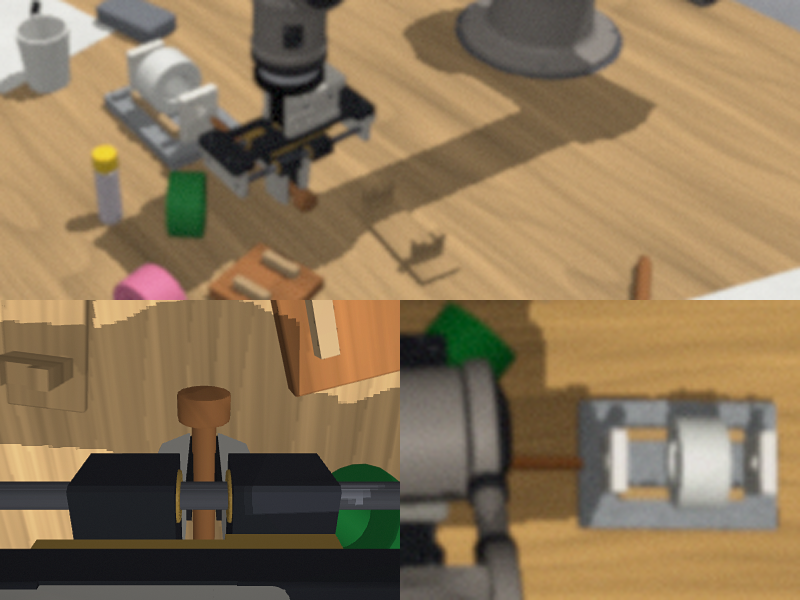

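The scene and top views show the axle level in the jaws. Its tip is at about (374,229) in the top image, within 1 px of the +y upright's mid-row (228.5). Approaching slowly.

Call:
jog_arm(deltas=[0,0,0,0,0,0,0,-0.08,0,0,0,0,-0.005,-0.15,0,0,0,0,-0.005,-0.15,0,0,0,0])

```text
time: 12.88
tool_pos: [0.5366, 0.084, 0.0538]
tool_rot: [3.14, 0.0, 1.536]
contact_force: [-0.6, 0.8, -0.4]
opening: 0.0109
```

Call:
jog_arm(deltas=[0,-0.03,0,0,0,0,0,-0.06,0,0,0,0,-0.004,-0.1,0,0,0,0,-0.004,-0.1,0,0,0,0])

```text
time: 13.22
tool_pos: [0.5359, 0.0742, 0.0528]
tool_rot: [-3.141, 0.0, 1.535]
contact_force: [0.0, 0.1, -0.1]
opening: 0.0107
```

Call:
jog_arm(deltas=[0,-0.02,0,0,0,0,0,-0.04,0,0,0,0,-0.002,-0.05,0,0,0,0,-0.002,-0.05,0,0,0,0])

```text
time: 13.55
tool_pos: [0.5358, 0.0697, 0.0529]
tool_rot: [3.141, 0.0, 1.536]
contact_force: [-0.2, -0.2, -0.2]
opening: 0.0109
```

Call:
jog_arm(deltas=[0,-0.02,0,0,0,0,0,-0.04,0,0,0,0,-0.002,-0.06,0,0,0,0,-0.002,-0.06,0,0,0,0])

```text
time: 13.88
tool_pos: [0.5356, 0.0636, 0.0529]
tool_rot: [3.141, 0.0, 1.535]
contact_force: [0.5, -0.1, -0.1]
opening: 0.0108
```

Call:
jog_arm(deltas=[0,-0.03,0,0,0,0,0,-0.06,0,0,0,0,-0.004,-0.1,0,0,0,0,-0.004,-0.1,0,0,0,0])

```text
time: 14.22
tool_pos: [0.5352, 0.0532, 0.0528]
tool_rot: [3.142, 0.0, 1.535]
contact_force: [0.9, -0.4, 0.3]
opening: 0.0109
```

The tip is through the first hole with no noticeable force. Continuing through the roll's core.

Call:
jog_arm(deltas=[-0.004,-0.1,0,0,0,0,-0.007,-0.2,0,0,0,0,-0.011,-0.3,0,0,0,0,-0.014,-0.4,0,0,0,0,-0.014,-0.4,0,0,0,0])

```text
time: 14.63
tool_pos: [0.5339, 0.0117, 0.0529]
tool_rot: [3.141, 0.001, 1.534]
contact_force: [1.5, -1.1, 0.1]
opening: 0.0107
```

Call:
jog_arm(deltas=[-0.004,-0.1,0,0,0,0,-0.007,-0.2,0,0,0,0,-0.011,-0.3,0,0,0,0,-0.014,-0.4,0,0,0,0,-0.014,-0.4,0,0,0,0])

```text
time: 15.05
tool_pos: [0.5325, -0.0281, 0.0529]
tool_rot: [3.141, 0.001, 1.534]
contact_force: [0.7, -1.4, 0.9]
opening: 0.011
```

Call:
jog_arm(deltas=[0,-0.03,0,0,0,0,0,-0.06,0,0,0,0,-0.004,-0.1,0,0,0,0,-0.004,-0.1,0,0,0,0])

```text
time: 15.38
tool_pos: [0.5321, -0.0365, 0.0529]
tool_rot: [3.141, 0.0, 1.536]
contact_force: [0.8, -1.5, 0.4]
opening: 0.0107
```

```bash
python3 - <<'E'
from h import *
s=robot.observe();print(s['time'],s['tool_pos'],s['tool_rot'],s['opening'],s['contact_force'])
sc,q=snap('scene','s6.png');tp,r=snap('top','t6.png')
o=np.zeros((600,800,3),np.uint8)
o[:,:400]=cv2.resize(sc[135:225,260:320],(400,600),interpolation=cv2.INTER_CUBIC)
o[:300,400:]=cv2.resize(tp[190:265,350:450],(400,300),interpolation=cv2.INTER_CUBIC)
cv2.imwrite('pics/c6.png',o[...,::-1])
E
```

```text
15.3833 [ 0.53207203 -0.03648286  0.05288497] [3.14128054e+00 2.59126451e-04 1.53573657e+00] 0.010681916987734213 [ 0.82876166 -1.45175023  0.35126413]
```

View pics/c6.png

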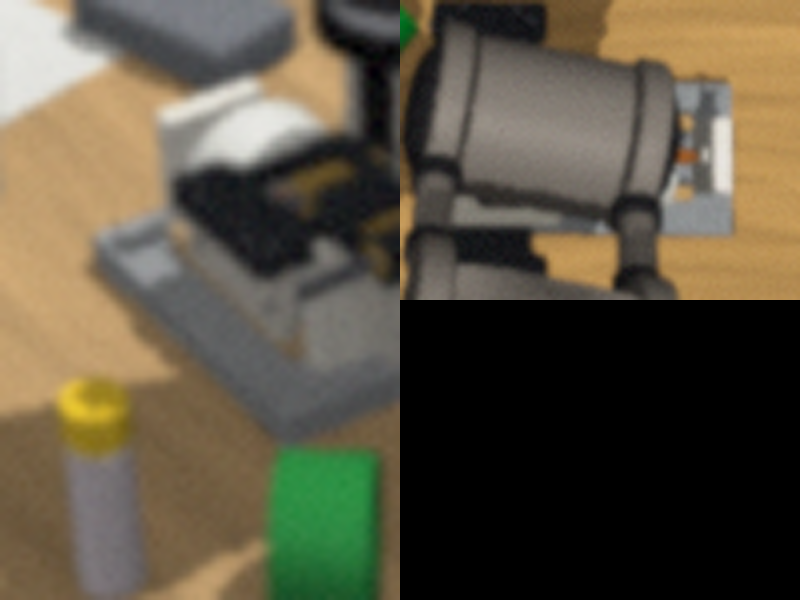

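In the top crop the tip is at (688,157), in line with the lit hole at (705,155) of the second upright and just short of it. Entering slowly.

Call:
jog_arm(deltas=[0,-0.02,0,0,0,0,0,-0.04,0,0,0,0,-0.002,-0.06,0,0,0,0,-0.002,-0.06,0,0,0,0])

```text
time: 15.82
tool_pos: [0.5319, -0.0423, 0.0529]
tool_rot: [3.141, 0.0, 1.536]
contact_force: [-0.0, -0.2, 1.5]
opening: 0.0105
```

Call:
jog_arm(deltas=[0,-0.02,0,0,0,0,0,-0.04,0,0,0,0,-0.002,-0.06,0,0,0,0,-0.002,-0.06,0,0,0,0])

```text
time: 16.15
tool_pos: [0.5317, -0.0485, 0.0529]
tool_rot: [3.141, 0.0, 1.535]
contact_force: [0.8, -0.7, 0.8]
opening: 0.0107
```

Call:
jog_arm(deltas=[0,-0.02,0,0,0,0,0,-0.04,0,0,0,0,-0.002,-0.06,0,0,0,0,-0.002,-0.06,0,0,0,0])

```text
time: 16.48
tool_pos: [0.5315, -0.0545, 0.0529]
tool_rot: [3.141, 0.0, 1.535]
contact_force: [0.5, -0.9, 1.2]
opening: 0.0107
```

Call:
jog_arm(deltas=[0,-0.02,0,0,0,0,0,-0.04,0,0,0,0,-0.002,-0.05,0,0,0,0,-0.002,-0.05,0,0,0,0])

```text
time: 16.82
tool_pos: [0.5313, -0.0594, 0.0529]
tool_rot: [3.141, 0.0, 1.535]
contact_force: [1.3, -0.3, 1.4]
opening: 0.0108
```

Call:
jog_arm(deltas=[0,0,0,0,0,0,0,0,0,0,0,0,0,0,0,0,0,0,0,0,0,0,0,0], claw=0.45)

```text
time: 17.15
tool_pos: [0.5308, -0.059, 0.0526]
tool_rot: [-3.141, -0.0, 1.536]
contact_force: [0.2, -0.5, -0.5]
opening: 0.0326
```

Call:
jog_arm(deltas=[0,0,0.3,0,0,0,0,0,0.6,0,0,0,0,0.2,0.6,0,0,0,0,0.5,0.6,0,0,0,0,0.8,0.6,0,0,0])

```text
time: 17.57
tool_pos: [0.5312, 0.0212, 0.1134]
tool_rot: [3.141, 0.0, 1.534]
contact_force: [-0.0, 0.9, -0.4]
opening: 0.0411
```

Call:
jog_arm(deltas=[0,0,0,0,0,0,0,0,0,0,0,0,0,0,0,0,0,0,0,0,0,0,0,0], claw=0)

```text
time: 17.9
tool_pos: [0.5312, 0.0201, 0.1127]
tool_rot: [-3.141, 0.0, 1.535]
contact_force: [-0.1, 0.1, 0.1]
opening: 0.019
```

```bash
python3 - <<'E'
from h import *
s=robot.observe();print(s['time'],s['tool_pos'],s['tool_rot'],s['opening'],s['contact_force'])
im,p=snap('wrist','w7.png');sc,q=snap('scene','s7.png');tp,r=snap('top','t7.png')
o=np.zeros((600,800,3),np.uint8)
o[:300,:400]=cv2.resize(sc[135:202,260:350],(400,300),interpolation=cv2.INTER_CUBIC)
o[:300,400:]=cv2.resize(tp[190:265,350:450],(400,300),interpolation=cv2.INTER_CUBIC)
o[300:,:480]=cv2.resize(im,(480,300))
cv2.imwrite('pics/c7.png',o[...,::-1])
E
```

```text
17.9 [0.53117832 0.02008062 0.1127    ] [-3.14140105e+00  2.98741277e-04  1.53495646e+00] 0.018966030976060998 [-0.13505501  0.14557434  0.14202255]
```

View pics/c7.png

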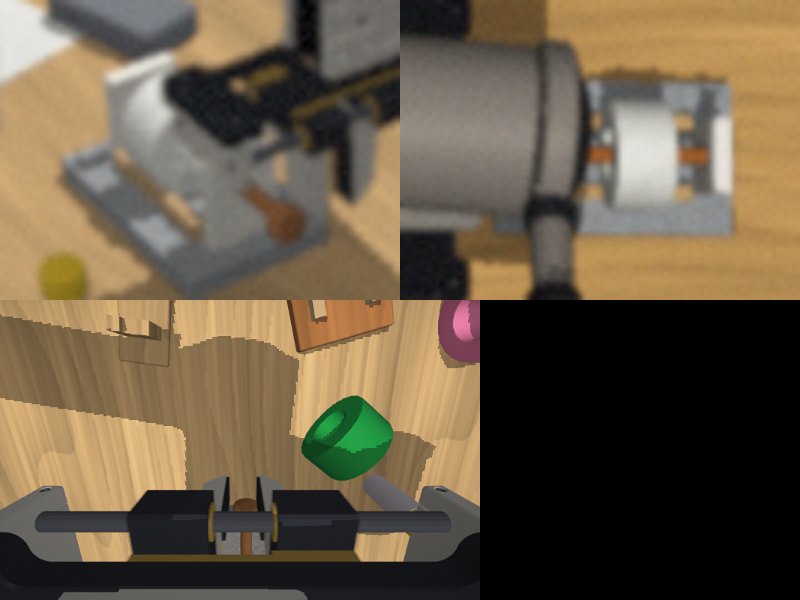

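The shaft passes through both uprights and the roll, with the head out on the +y side. Now I'll lower the closed fingers behind the head and push.

Call:
jog_arm(deltas=[0.01,0,-0.2,0,0,0,0.01,0,-0.4,0,0,0,0.01,0,-0.56,0,0,0,0.01,0,-0.56,0,0,0])

```text
time: 18.38
tool_pos: [0.5302, 0.0205, 0.054]
tool_rot: [-3.136, -0.0, 1.535]
contact_force: [-1.4, -0.2, -0.1]
opening: 0.0005
```

Call:
jog_arm(deltas=[-0.003,-0.1,0,0,0,0,-0.006,-0.2,0,0,0,0,-0.01,-0.3,0,0,0,0,-0.01,-0.3,0,0,0,0])

```text
time: 18.72
tool_pos: [0.532, -0.0115, 0.058]
tool_rot: [3.139, 0.001, 1.534]
contact_force: [0.5, -0.8, -0.5]
opening: 0.0007
```

Call:
jog_arm(deltas=[-0.003,-0.06,0,0,0,0,-0.004,-0.12,0,0,0,0,-0.006,-0.18,0,0,0,0,-0.008,-0.24,0,0,0,0,-0.008,-0.24,0,0,0,0])

```text
time: 19.13
tool_pos: [0.5305, -0.0342, 0.0569]
tool_rot: [3.141, 0.0, 1.535]
contact_force: [-0.7, -0.2, 0.0]
opening: 0.0004
```

Call:
jog_arm(deltas=[0,-0.03,0,0,0,0,0,-0.06,0,0,0,0,0,-0.09,0,0,0,0,0,-0.09,0,0,0,0])

```text
time: 19.47
tool_pos: [0.5304, -0.0425, 0.0568]
tool_rot: [3.142, 0.0, 1.536]
contact_force: [0.9, -0.2, -0.2]
opening: 0.0003
```

Call:
jog_arm(deltas=[0,-0.02,0,0,0,0,0,-0.04,0,0,0,0,0,-0.05,0,0,0,0,0,-0.05,0,0,0,0])

```text
time: 19.8
tool_pos: [0.5304, -0.0473, 0.0569]
tool_rot: [3.141, 0.0, 1.535]
contact_force: [-0.4, 0.5, 0.8]
opening: 0.0003
```

Call:
jog_arm(deltas=[0,-0.01,0,0,0,0,0,-0.02,0,0,0,0,0,-0.03,0,0,0,0,0,-0.03,0,0,0,0])

```text
time: 20.13
tool_pos: [0.5304, -0.0491, 0.0569]
tool_rot: [3.142, -0.002, 1.535]
contact_force: [0.2, 6.2, 0.3]
opening: 0.0005
```

Call:
jog_arm(deltas=[0,-0.01,0,0,0,0,0,-0.02,0,0,0,0,0,-0.02,0,0,0,0,0,-0.02,0,0,0,0])

```text
time: 20.47
tool_pos: [0.5304, -0.0491, 0.0569]
tool_rot: [-3.142, -0.004, 1.535]
contact_force: [1.2, 15.2, 1.7]
opening: 0.0004
```

The push stopped firmly at y = -0.049, and -0.0505 was expected for the head against the upright. Backing off to verify.

Call:
jog_arm(deltas=[0,0.2,0,0,0,0,0,0.4,0,0,0,0,0,0.6,0.2,0,0,0,0,0.8,0.5,0,0,0,0,0.95,0.8,0,0,0])

```text
time: 20.88
tool_pos: [0.5295, 0.0443, 0.1371]
tool_rot: [-3.139, -0.0, 1.536]
contact_force: [0.5, -0.1, -0.2]
opening: 0.0008
```

Call:
jog_arm(deltas=[-0.1,0.35,0.2,0,0,0,-0.2,0.7,0.3,0,0,0,-0.3,0.95,0.4,0,0,0,-0.3,0.95,0.4,0,0,0])

```text
time: 21.22
tool_pos: [0.4995, 0.142, 0.1791]
tool_rot: [3.139, -0.002, 1.54]
contact_force: [-0.1, -0.3, -0.7]
opening: 0.0002
```

```bash
python3 - <<'E'
from h import *
s=robot.observe();print(s['time'],s['tool_pos'],s['contact_force'])
sc,q=snap('scene','s8.png');tp,r=snap('top','t8.png')
o=np.zeros((600,800,3),np.uint8)
o[:,:400]=cv2.resize(sc[130:205,285-20:335-20+0],(400,600),interpolation=cv2.INTER_CUBIC) if 0 else cv2.resize(sc[140:215,270:345],(400,400),interpolation=cv2.INTER_CUBIC)[:600] if 0 else np.vstack([cv2.resize(sc[140:215,270:345],(400,400),interpolation=cv2.INTER_CUBIC),np.zeros((200,400,3),np.uint8)])
o[:300,400:]=cv2.resize(tp[190:265,350:450],(400,300),interpolation=cv2.INTER_CUBIC)
o[350:,400:]=cv2.resize(tp,(400,250))
cv2.imwrite('pics/c8.png',o[...,::-1])
hsv=cv2.cvtColor(tp,cv2.COLOR_RGB2HSV);m=((hsv[...,0]<14)&(hsv[...,1]>130)&(hsv[...,2]>60))
for c0,c1 in((368,382),(384,402),(415,430),(430,450)):
    y,x=np.where(m[215:242,c0:c1]); 
    if len(x): a,b=ray(r,x.min()+c0,y.mean()+215,.061),ray(r,x.max()+c0,y.mean()+215,.061);print(c0,a[:2].round(4),b[:2].round(4))
E
```

```text
21.2167 [0.49952544 0.14197156 0.17910762] [-0.09201862 -0.25760185 -0.65921282]
368 [ 0.5349 -0.0648] [ 0.5347 -0.0731]
384 [ 0.5334 -0.0952] [ 0.5326 -0.1284]
415 [ 0.5295 -0.181 ] [ 0.5291 -0.1976]
430 [ 0.5281 -0.2198] [ 0.5274 -0.2504]
```

View pics/c8.png

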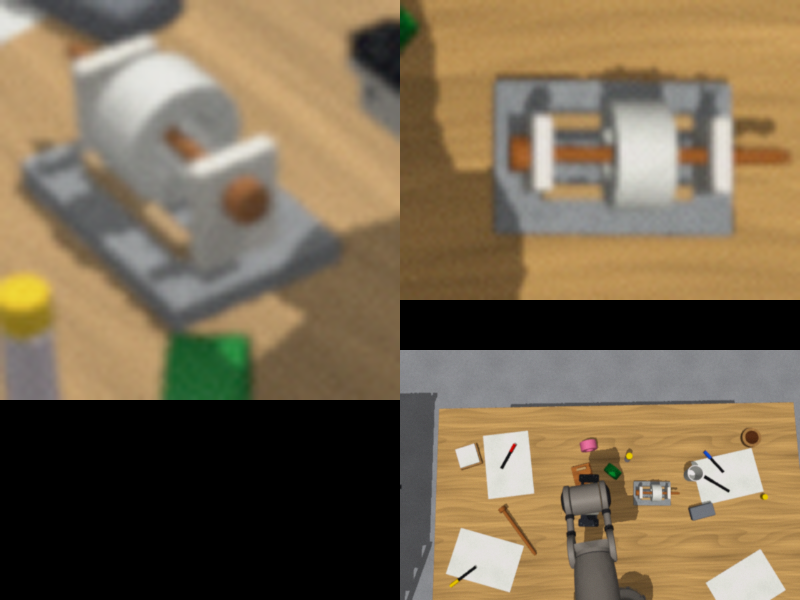

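```bash
python3 -c "
from cell import robot
print(robot.hand_in())"
```

```text
the job is handed in; nothing more can be done
None
```

The tape dispenser is loaded and the job is handed in, at about 21 s of the 69 s allowed; the verdict isn't reported.

**What I did:**
- I set the white roll in the cradle and let go of it.
- I felt the top edge of the +y upright at about 83 mm, which puts the hole centres at about 61 mm.
- I picked the 194 mm axle (180 mm shaft plus 14 mm head) rather than the 241 mm one. It went through from the +y side with about 1.5 N or less on the way.
- I released it and pushed the head home with the fingers closed. It stopped firmly at 15 N, 1.4 mm from where I had computed.

**Last checks:** The pictures show the head against the +y upright, the tip about 110 mm past the stand's centre on the far side, and the roll upright in the bay. The arm is clear. The glue stick, cup and case look unmoved; I judged that by eye and did not measure it.

**Checks that disagreed:**
- The stand's x position differed by about 2 mm between the top and wrist cameras.
- The wrist-camera spacing of the uprights suggested a top edge about 2.5 mm lower than I felt, so I used the felt height.
- The tip position in the top image puts the axle's head about 3 mm further out than fully home, which is about one pixel. I trusted the firm stop instead.

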